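# Set the block heater's dial and start it

## Task

On the dry-block heater, turn the big knurled dial with a fingertip until its white pointer clicks into the three-dot mark, then let go of it and press the round start button beside it all the way down. Do not press the button before the dial is set, and leave the bottle, vial, stapler and tape roll standing about where they are.

Things in the scene. Friction and masses are not known exactly. Their poses are not given: they have to be found in the camera images.
- heater: dry-block heater, a low white box with a grey top panel, 240 (x) x 220 (y) x 55 mm high, fixed. Origin: centre of its underside; x to its back, y to its left (the front faces the robot), z up. Dial axis 50 mm in front of and 35 mm left of the middle; button 60 mm in front, 70 mm right. At the back an aluminium block, 18 mm high, with four fixed capped tubes up to 56 mm above the panel.
- dial (a joint): angle of the dial, rad, growing clockwise seen from above. Four click settings: 0 = one dot, 0.628 = two, 1.257 = three, 1.885 = four dots; end stops 0.12 rad beyond the first and last. Between them it resists with up to about 0.09 N m and springs to the nearest setting when let go. It starts at the one-dot or two-dot setting.
- dial_top (a point): centre of the flat top of the dial, a black disc 96 mm in diameter with knurled edge and ribbed outer ring, standing 14 mm above the panel (top 69 mm above the worktop). Too wide to take between two fingers: press a fingertip on the outer ring, about 35 mm from the axis, with 5 N or more, and swing it round the axis. Upright axis.
- dial_pointer (a point): outer end of the white pointer line on the dial's top, 46 mm from the axis. The marks are rows of one to four black dots on the panel behind the dial, each row pointing away from its axis, from 65 mm out, clockwise: one dot 54 degrees left of straight back (heater x), two dots 18 left, three dots 18 right, four dots 54 degrees right.
- start_top (a point): centre of the top of the white start button, 26 mm in diameter, its top 22 mm above the panel (77 mm above the worktop), in a round grey housing 42 mm wide and 12 mm high; pressed straight down, travel 6 mm.
- start (a joint): how far the start button is pressed, m: 0 = up, 0.006 = fully down; a spring of 4 N at the bottom brings it back up.
- bottle: white reagent bottle with red cap, 34 mm in diameter, 62 mm high, standing loose on the right of the heater; origin at the centre of its underside. To be left alone.
- vial: white vial with a wide teal lid, 37 mm in diameter, 66 mm high, standing loose on the left of the heater; origin at the centre of its underside. To be left alone.
- stapler: stapler, 30 x 121 x 46 mm, loose to the right; origin at the centre of its underside. To be left alone.
- tape: roll of brown tape lying flat, 93 mm in diameter, 48 mm high, loose behind to the right; origin at the centre of its underside. To be left alone.

How it is judged:
By the outcome, as a careful person would: the job done as asked, in the order asked, and still so for the second after the job is handed in, with the robot touching nothing.
It also fails if it takes over 45 s, if anything falls off the work surface, if the arm or the gripper's body presses on something with over 40 N, if the wrist force passes 120 N, or if a joint passes its speed limit or range.

## Robot

A 6-joint arm with a two-finger parallel gripper is mounted at the origin on a cart in front of the work surface, level with it; the furniture and walls round the work are solid. World frame = base frame: x ahead of the robot, y to its left, z up, the work surface at z = 0. Lengths are in m, angles in degrees, forces in N, time in s.
With the tool pointing down it reaches from about 0.325 to 0.85 m from the base axis. Payload 15.5 kg.
Tool frame: the origin (TCP) lies midway between the tips of the shut fingers; the grasp point (between the pads) lies 19 mm behind it; z points along the fingers, y is the line along which they close (so a half turn about z gives the same grasp; the last joint's range is limited). The gripper opens to 91 mm and grips with 3 to 60 N. Pads are 32 mm wide; open, the fingers measure 118 mm over their backs; the gripper's body (76 mm by 178 mm) begins 60 mm behind the grasp point.
Start: joints at [58.127, 28.281, 77.091, -0, 74.628, -5.472], TCP at [0.278, 0.56, 0.214] pointing down, gripper open.
Joint ranges: [-166.48, 166.48], [-47.26, 123.95], [12.59, 153.08], [-70.14, 250.14], [6.76, 159.57], [-176.63, 176.63]. Speed limits (degrees/s): [108.29, 108.29, 147.25, 172.46, 172.46, 172.46].

## Interface

Orientations are given as a 3x3 rotation matrix whose columns are the frame's x, y, z axes.
In Python, from bench import ctrl gives the robot as it stands. The module is installed in compiled form; this text tells all that it offers. Calls block until the motion is done:
- ctrl.goto(position, orientation): joint-space move of the TCP to a pose.
- ctrl.move_l(position, vel=0.15, ori=None, contact_N=None): straight line of the TCP; ori=None keeps the orientation; vel is the mean speed in m/s. With contact_N (N) it stops when the force on the tool has changed by that much, and returns True; else False.
- ctrl.movej(angles): joint-space move.
- ctrl.command_gripper(opening): opening from 0.0 (shut) to 1.0 (fully open); the grip force is fixed at half the most; returns when the fingers have stopped.
- ctrl.sleep(seconds).
- ctrl.ik(position, orientation): joint angles nearest the present ones, or None.
- ctrl.read_camera(name): name is "scene" or "top" or "wrist"; returns the picture (420x560x3 uint8, blue, green, red); there is no depth.
- ctrl.camera_params(name): a dict with "fx", "fy", "cx", "cy" (pixels), "pose" (4x4, takes a point from camera to world coordinates); the wrist camera has in their place "T_tool_cam" (4x4, takes a point from camera to tool coordinates, whose origin is the TCP and whose axes are the flange's). Camera axes: x right, y up, looking along -z (the intrinsics and any distortion apply to the point x, -y, -z); pixel columns grow to the right and rows downward; lengths in m; the calibration is good to about 2 mm. A picture is of the moment at which its call begins: read the wrist's pose just before it. camera_params takes no time and is no camera call.
A pose or a line that the arm cannot do raises ctrl.MotionError and nothing moves.
- ctrl.sign_off(): hands the job in; it is judged then, once.
Readings, each from a call of its own:
- ctrl.current_t(): time.
- ctrl.current_q(): joint angles.
- ctrl.current_dq(): joint speeds.
- ctrl.current_effort(): joint torques, N m.
- ctrl.current_tool_pos(): TCP position.
- ctrl.current_eef_rot(): TCP orientation.
- ctrl.current_contact_force(): force on the tool from outside, world axes, zero at the start.
- ctrl.current_wrist_torque(): the same for the moment, N m.
- ctrl.current_grip_width(): opening from 0.0 (shut) to 1.0 (fully open).
- ctrl.current_grasp_force(): force on a finger pad.
Only numpy, scipy, OpenCV 4.12 (cv2) and the standard library are available. Lean on these libraries where they do the work, as an engineer would, in place of code of your own. Each camera call takes 0.05 s, during which the arm holds its last target. There are 200 camera calls.

## Working session

There is one attempt and no reset: what is moved stays moved. The work goes in short steps, each a Python script; the robot and the scene stay as the last script left them, time stands still between calls to the robot, and variables do not carry over. Pictures are saved under pics/ and viewed, at most 10 in all, crops included, and the job is handed in when it is done.

```bash
mkdir -p pics; python3 - <<'E'
from bench import ctrl
import cv2,numpy as np
for n in("scene","top"):
    cv2.imwrite(f"pics/{n}0.png",ctrl.read_camera(n)); p=ctrl.camera_params(n); print(n,{k:(np.round(v,4).tolist() if hasattr(v,'__len__') else v) for k,v in p.items()})
print({k:(np.round(v,4).tolist() if hasattr(v,'__len__') else v) for k,v in ctrl.camera_params("wrist").items()}, ctrl.current_t(),ctrl.current_eef_rot())
E
```

```text
scene {'fx': 530.6840634308164, 'fy': 530.6840634308164, 'cx': 276.9364962650798, 'cy': 214.81860762154406, 'pose': [[0.506, 0.3656, -0.7812, -0.4601], [-0.8621, 0.243, -0.4447, -0.5518], [0.0272, 0.8985, 0.4382, 0.6337], [0.0, 0.0, 0.0, 1.0]]}
top {'fx': 414.60921276381634, 'fy': 414.60921276381634, 'cx': 286.38342052893347, 'cy': 209.86738163905227, 'pose': [[0.0189, 0.996, -0.0873, 0.4299], [-0.9997, 0.0175, -0.0162, -0.0114], [-0.0146, 0.0875, 0.9961, 1.1313], [0.0, 0.0, 0.0, 1.0]]}
{'fx': 292.0001834509017, 'fy': 292.0001834509017, 'cx': 276.9829390202838, 'cy': 208.98416767170727, 'T_tool_cam': [[0.0007, 0.9617, 0.2741, 0.0781], [1.0, -0.0007, -0.0001, 0.0011], [0.0001, 0.2741, -0.9617, -0.1699], [0.0, 0.0, 0.0, 1.0]]} 0.1 [[-8.95698935e-01  4.44660661e-01 -5.61152671e-04]
 [ 4.44661005e-01  8.95698470e-01 -9.17053015e-04]
 [ 9.48461889e-05 -1.07092612e-03 -9.99999422e-01]]
```

View pics/top0.png

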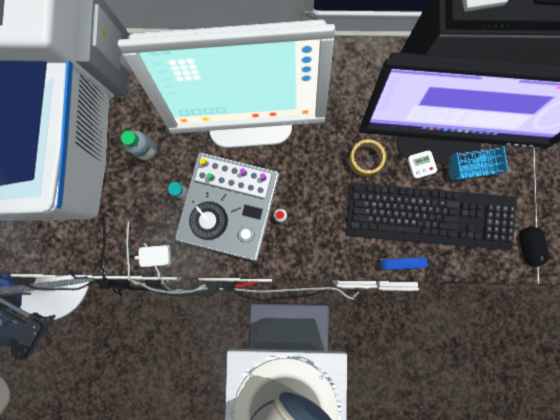

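View pics/scene0.png

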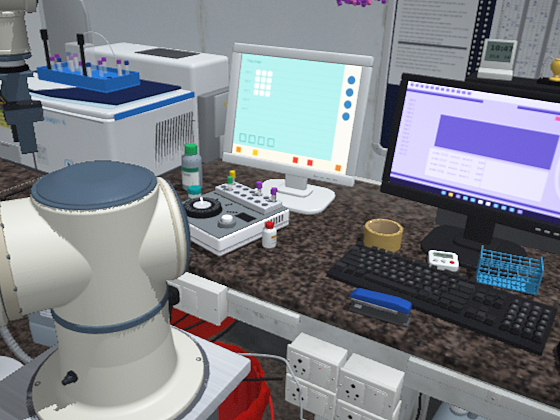

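The top view shows the dial near (209,220), the button near (246,234), the bottle at (280,215) and the vial at (176,188). The tape roll (368,157) and stapler (404,264) are well clear.

```bash
cat > h.py <<'E'
import numpy as np,cv2
from bench import ctrl
def ray(P,T,u,v,z):
    d=T[:3,:3]@np.array([(u-P["cx"])/P["fx"],-(v-P["cy"])/P["fy"],-1]); o=T[:3,3]
    return o+d*(z-o[2])/d[2]
def wristT():
    T=np.eye(4);T[:3,:3]=ctrl.current_eef_rot();T[:3,3]=ctrl.current_tool_pos()
    return T@np.array(ctrl.camera_params("wrist")["T_tool_cam"])
E
python3 - <<'E'
from h import *
im=cv2.imread("pics/top0.png");P=ctrl.camera_params("top");T=np.array(P["pose"])
for n,u,v,z in(("dial",209,220,.069),("btn",246,234,.077),("bottle",280,215,.062),("vial",176,188,.066)):print(n,ray(P,T,u,v,z).round(4))
c=cv2.resize(im[145:270,165:295],None,fx=4.6,fy=4.6,interpolation=cv2.INTER_CUBIC);cv2.imwrite("pics/c.png",c)
E
```

```text
dial [0.4933 0.2045 0.069 ]
btn [0.4589 0.1073 0.077 ]
bottle [0.51   0.0223 0.062 ]
vial [0.5753 0.2942 0.066 ]
```

View pics/c.png

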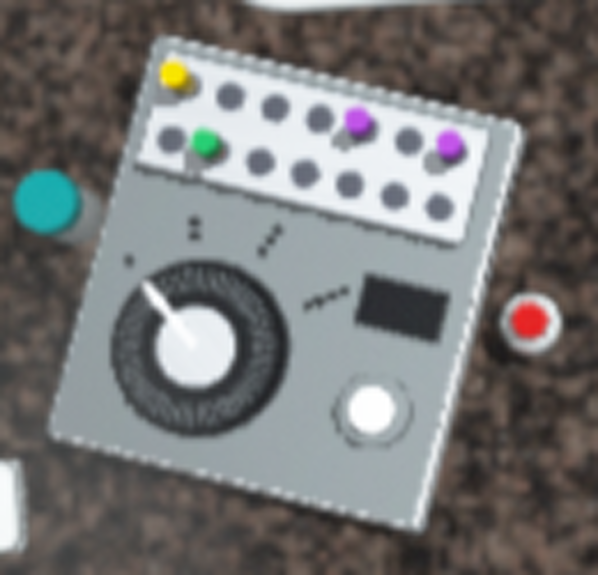

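```bash
cat >> h.py <<'E'
def R(yaw): # tool down, tool y axis along the world heading 90+yaw deg
    c,s=np.cos(np.radians(yaw)),np.sin(np.radians(yaw)); return np.array([[-c,-s,0],[-s,c,0],[0,0,-1.]])
E
python3 - <<'E'
from h import *
ctrl.move_l([.30,.35,.214],.25); ctrl.move_l([.46,.17,.214],.25,R(-15.5))
ctrl.command_gripper(0.0)
T=wristT();im=ctrl.read_camera("wrist");cv2.imwrite("pics/w1.png",im);np.save("w1.npy",T);print(T.round(4),ctrl.current_t(),ctrl.current_contact_force())
E
```

```text
[[ 2.665e-01 -9.269e-01 -2.642e-01  3.853e-01]
 [ 9.638e-01  2.563e-01  7.310e-02  1.920e-01]
 [-1.000e-04 -2.741e-01  9.617e-01  3.839e-01]
 [ 0.000e+00  0.000e+00  0.000e+00  1.000e+00]] 3.625 [0.5081323  0.5782215  0.63024684]
```

View pics/w1.png

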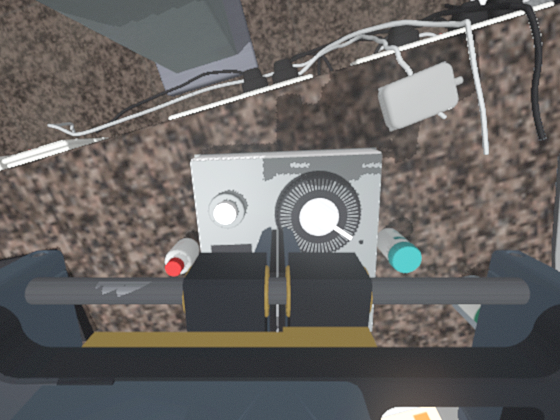

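The wrist view shows the dial at about (318,215), the button at (224,212) and the pointer tip at about (352,238), which is the one-dot setting. Next I'll refine these positions in both views.

```bash
python3 - <<'E'
from h import *
def blob(im,u,v,r,thr):
    g=im.min(2); m=np.zeros(g.shape,np.uint8); cv2.circle(m,(u,v),r,255,-1)
    m=cv2.morphologyEx(((g>thr)&(m>0)).astype(np.uint8),cv2.MORPH_OPEN,np.ones((3,3)))
    c=max(cv2.findContours(m,0,1)[0],key=cv2.contourArea); M=cv2.moments(c); return M["m10"]/M["m00"],M["m01"]/M["m00"],cv2.contourArea(c)
def rim(im,u,v,r,thr=90):
    m=np.zeros(im.shape[:2],np.uint8); cv2.circle(m,(u,v),r,255,-1)
    return cv2.minEnclosingCircle(np.argwhere((im.max(2)<thr)&(m>0))[:,::-1].astype(np.float32))
top=cv2.imread("pics/top0.png");w=cv2.imread("pics/w1.png");P=ctrl.camera_params("top");T=np.array(P["pose"]);W=ctrl.camera_params("wrist");TW=np.load("w1.npy")
for n,im,p,t,d,b,rr in(("top",top,P,T,(208,220,9),(246,234,7),20),("wrist",w,W,TW,(318,215,23),(224,212,15),44)):
    D=blob(im,*d,200);B=blob(im,*b,215)
    c,r=rim(im,d[0],d[1],rr);print(n,"rim",c,r)
    dc=ray(p,t,D[0],D[1],.069);bc=ray(p,t,B[0],B[1],.077);rc=ray(p,t,*c,.069)
    e=bc-rc;print(D,B,"cap",dc.round(4),"rimc",rc.round(4),"btn",bc.round(4),"dist",np.hypot(*e[:2]),"yaw",np.degrees(np.arctan2(e[1],e[0])-np.arctan2(-105,-10)))
E
```

```text
top rim (207.98204040527344, 220.41317749023438) 19.170555114746094
(207.2094717668488, 219.73315118397085, 183.0) (245.12295081967213, 233.54098360655738, 61.0) cap [0.4939 0.2092 0.069 ] rimc [0.4922 0.2071 0.069 ] btn [0.46   0.1096 0.077 ] dist 0.1027466126708581 yaw -12.823513028756619
wrist rim (318.0, 215.0) 44.000099182128906
(318.863017795723, 216.50650515926424, 1114.5) (222.37330478229833, 212.77944325481798, 467.0) cap [0.4929 0.2113 0.069 ] rimc [0.4909 0.2107 0.069 ] btn [0.4578 0.1097 0.077 ] dist 0.10628771024555696 yaw -12.714811765380015
```

```bash
cat > turn.py <<'E'
from h import *
C=np.array([.4925,.2085])
def pt(h,z): a=np.radians(h); return [C[0]+.035*np.cos(a),C[1]+.035*np.sin(a),z]
def turn(h0,h1,F=13):
    ctrl.move_l(pt(h0,.11),.2,R(h0-270)); ctrl.sleep(.2)
    f0=ctrl.current_contact_force()[2]
    print("contact",ctrl.move_l(pt(h0,.060),.03,contact_N=6)); z=ctrl.current_tool_pos()[2]; zc=z; print("z",z)
    n=int(np.ceil(abs(h1-h0)/6)); f=ctrl.current_contact_force()-[0,0,f0]
    for h in [h0]*3+list(np.linspace(h0,h1,n+1)[1:]):
        z=max(z+np.clip((f[2]-F)*1e-4,-.001,.001),zc-.012)
        ctrl.move_l(pt(h,z),.04,R(h-270)); f=ctrl.current_contact_force()-[0,0,f0]
        print(round(h),round(z,4),ctrl.current_tool_pos().round(4),f.round(1))
        if f[2]>45: break
    p=ctrl.current_tool_pos(); ctrl.move_l([p[0],p[1],.11],.1)
E
python3 - <<'E'
from turn import *
turn(300,225)
ctrl.move_l([.46,.17,.214],.25,R(-15.5)); print(ctrl.current_t())
T=wristT();im=ctrl.read_camera("wrist");cv2.imwrite("pics/w2.png",im)
cv2.imwrite("pics/w2c.png",cv2.resize(im[140:290,170:400],None,fx=3,fy=3,interpolation=cv2.INTER_CUBIC))
E
```

```text
contact True
z 0.06911217457050202
300 0.0689 [0.5104 0.1783 0.0692] [-1.5  0.1  6.4]
300 0.0683 [0.5105 0.1783 0.069 ] [-3.  -0.4 17.8]
300 0.0688 [0.5104 0.1783 0.0692] [-1.3  0.4 10. ]
294 0.0685 [0.5078 0.1769 0.0691] [ 0.4  0.6 11.6]
288 0.0683 [0.5051 0.1757 0.0691] [ 1.9  1.2 10.9]
283 0.0681 [0.5019 0.1748 0.0691] [ 3.1  1.3 13.6]
277 0.0682 [0.498  0.174  0.0691] [ 0.7  0.4 15.3]
271 0.0684 [0.494  0.1737 0.0691] [ 0.1 -0.8 13. ]
265 0.0684 [0.4905 0.1738 0.0691] [ 0.6  0.3 13.8]
260 0.0685 [0.4872 0.1742 0.0691] [ 0.9 -1.2 11.8]
254 0.0684 [0.4841 0.175  0.0691] [ 2.  -2.3 12.7]
248 0.0683 [0.4808 0.1762 0.0691] [ 1.7 -2.2 13.6]
242 0.0684 [0.4774 0.1777 0.0691] [ 1.3 -1.9 13.3]
237 0.0684 [0.4741 0.1796 0.0691] [ 0.3 -0.5 15.2]
231 0.0686 [0.471  0.1817 0.0691] [ 0.6  0.9 10.8]
225 0.0684 [0.4685 0.184  0.0691] [-1.6 -0.8 15.4]
11.2417
```

View pics/w2c.png

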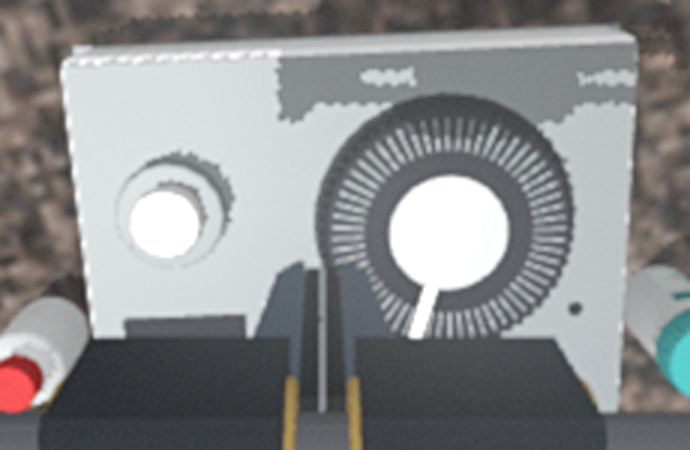

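The crop shows the pointer running from (449,232) to (415,338), about 18° right of straight back. That is the three-dot setting, so I'll press the button now.

```bash
python3 - <<'E'
from h import *
ctrl.move_l([.459,.1095,.10],.15,R(-15.5)); ctrl.sleep(.2)
print(ctrl.move_l([.459,.1095,.066],.02,contact_N=15)); print(ctrl.current_tool_pos(),ctrl.current_contact_force())
ctrl.sleep(.4); print(ctrl.current_tool_pos(),ctrl.current_contact_force())
ctrl.move_l([.459,.1095,.12],.1); ctrl.move_l([.42,.17,.25],.2)
ctrl.move_l([.30,.35,.25],.25); ctrl.sleep(.3)
cv2.imwrite("pics/top2.png",t:=ctrl.read_camera("top")); cv2.imwrite("pics/c2.png",cv2.resize(t[145:270,165:295],None,fx=4.6,fy=4.6,interpolation=cv2.INTER_CUBIC)); print(ctrl.current_t())
E
```

```text
True
[0.45901745 0.10949187 0.07097597] [-2.56973307 -0.15229632 18.54144094]
[0.4590121  0.1094926  0.07102393] [-2.8074404  -0.28995705 17.6113916 ]
17.1167
```

View pics/c2.png

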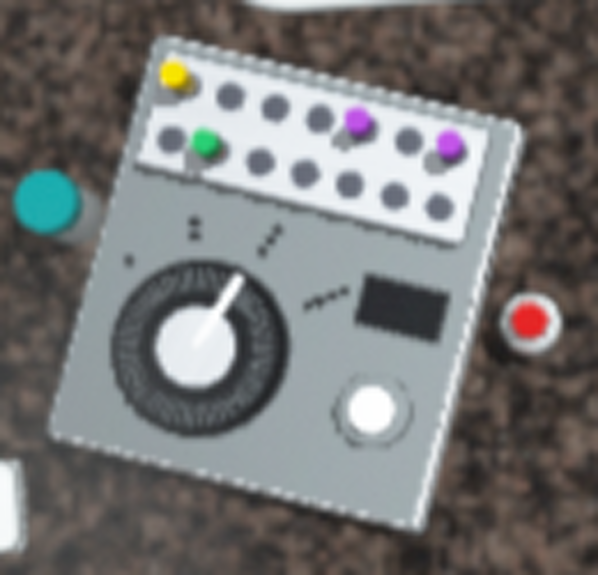

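The pointer (240,275) lines up with the three-dot row at (270,240). The button bottomed at z = 0.071, which is the full 6 mm of travel, and the bottle and vial haven't moved.

```bash
python3 -c "
from bench import ctrl
print(ctrl.sign_off())"
```

```text
the job is handed in; nothing more can be done
None
```

I turned the dial to the three-dot mark, let go, pressed the start button all the way down (6 mm), and handed the job in at about 17 s; the bottle and vial hadn't moved, and the arm stayed well clear of the stapler and tape roll.

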